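# Consolidate the specimen trays and stack the emptied one

### The arm

A 6-joint arm with a two-finger parallel gripper is mounted at the origin on a cart in front of the work surface, level with it; the furniture and walls round the work are solid. World frame = base frame: x ahead of the robot, y to its left, z up, the work surface at z = 0. Lengths are in m, angles in rad, forces in N, time in s.
With the tool pointing down it reaches from about 0.4 to 0.825 m from the base axis. Payload 7 kg.
Tool frame: the origin (TCP) lies between the finger pads; the fingertips stand 25 mm ahead of it and the grasp point (between the pads) lies 6 mm ahead of it; x points along the fingers, y is the direction in which the jaws open and shut, and the axes are right-handed (so a half turn about x gives the same grasp; the last joint's range is limited). The gripper opens to 88 mm and grips with 3 to 60 N. Pads are 19 mm wide; open, the fingers measure 130 mm over their backs; the gripper's body (78 mm by 193 mm) begins 47 mm behind the grasp point.
Start: joints at [-1.043, 0.359, 0.012, 0, -1.224, -0.288], TCP at [0.16, -0.656, 0.252] pointing down, gripper open.
Joint ranges: [-3.07, 3.07], [-1.43, 2.12], [-1.02, 1.25], [-3.03, 1.67], [-3.05, -0], [-3.03, 3.03]. Speed limits (rad/s): [2.39, 2.39, 3.01, 3.14, 3.14, 3.14].

### API

Orientations are given as a unit quaternion [x, y, z, w].
In Python, from station import arm gives the robot as it stands.
- The arm moves only by the tool arm_command, never from a script. Its argument "moves" is a list of rows, each an object of numbers: "x", "y", "z": the shift along the world's x, y, z as a fraction of full scale; "turn": the turn about the world's z as a fraction of full scale. A call has 1 to 8 rows; each row shifts and turns the commanded pose from where the row before left it; what a row does not reach is not made up. Full scale, the value 1, is 2.5 cm for a shift and 0.12 rad for a turn. A row lasts 1/12 s, in which the tool goes at most 41.7 mm and 7.16 degrees, less where a joint would pass 70% of its speed; a pose out of reach is approached as far as the arm can. A call with a number of a shift or a turn outside -1 to 1 is refused whole. A call with a gripper value outside its range is refused whole. "claw" is the gripper command: -1 is fully open, 1 is shut, values between are in proportion, set as the call begins (left out, the last holds). The fingers move at their own pace and stop on an object; "squeeze" is the grip in N (left out, the last holds). Time passes only in rows, so rows that do not move let the fingers close. It gives the time, the measured TCP pose, the force and the opening at its end, in the units of the state.
- arm.read_state(): the state, without advancing time (a new reading comes with each control period).
- arm.snapshot(name): name is "scene" or "top" or "wrist"; returns a dict with "frame" (400x640x3 uint8, blue, green, red), "fx", "fy", "cx", "cy" (pixels), "k1" (the pictures are not rectified: a ray, as slopes to the right and down, at radius r is drawn at 1 + k1 r^2 times it, then the intrinsics apply), "xyz" and "orientation" of the camera in the world. Camera axes: x right, y down, z forward; pixel columns grow to the right and rows downward; lengths in m; the calibration is good to about 2 mm. A picture is of the moment at which its call begins. There is no depth.
- arm.job_done(): hands the job in, once; it reports no verdict.
The state is a dict: "clock": time; "joint_positions": joint angles; "qd": joint speeds; "joint_torque": joint torques, N m; "tcp_pos": TCP position; "eef_rot": TCP orientation; "wrist_force": force on the tool from outside, world axes, zero at the start; "moment": the same for the moment, N m; "finger_gap": finger opening in m.
Only numpy, scipy, OpenCV 4.12 (cv2) and the standard library are available. Lean on these libraries where they do the work, as an engineer would, in place of code of your own. Each camera call takes 0.05 s, during which the arm holds its last target.

### The job

Two of the three grey specimen trays are part-filled. Move the single cup out of the tray that holds only one into the free place of the tray that already holds two, so that this tray is full with all its cups upright, then stack the emptied tray squarely on top of the spare tray that was empty from the start. Leave the filled tray, its two first cups and the spare tray standing where they are.

Things in the scene. Friction and masses are not known exactly. Their poses are not given: they have to be found in the camera images.
- last_cup_center (a point): the specimen cup to move: clear plastic cup with a red screw lid, standing alone at one end of a tray; 61 mm high, lid 62 mm across (top 9 mm of the height), body tapering from about 56 mm under the lid to 48 mm at the foot; 40 g. The point is its centre, half-way up, 30.5 mm above its foot; z is up along the cup. It is best gripped across the lid, whose lower edge is 23 mm above the tray rim; the tray walls rise close beside the lower half of the cup
- free_place (a point): centre of the floor of the free place, the end place of the tray that already holds two cups (the two other cups stand 76 and 152 mm from here, along this frame's +x). The place is 64 x 60 mm inside (x, y) with walls 29 mm high above this floor, which lies 3 mm above the worktop. x is the tray's long direction, z up
- emptying_tray_center (a point): the grey tray that holds only the last cup: 221 x 65 x 32 mm (x, y, z), three places of 64 x 60 mm in a row along x, 76 mm apart, side walls 2.5 mm thick, floor 3 mm, flat underside; 0.18 kg. The point is its centre, half-way up (16 mm above its underside); the last cup stands 76 mm from here along +x. Once empty it can be gripped across its 65 mm width at the middle
- spare_tray_center (a point): the spare grey tray, empty, the same shape and size as the emptying tray, standing on the worktop. The point is its centre, half-way up; its rim is 16 mm above this point; x is its long direction. A tray stacked on it rests on this rim
- kept_cup_mid_center (a point): bystander: cup standing in the middle place of the tray to be filled, same kind of cup; the point is its centre, half-way up
- kept_cup_end_center (a point): bystander: cup standing in the far end place of the tray to be filled, same kind of cup; the point is its centre, half-way up
Mind the look-alikes: they are no part of the job. Leave any purple or turquoise look-alike of the part that bears kept_cup_end_center alone.

How it is judged:
By the outcome, as a careful person would: the job done as asked, in the order asked, and still so for the second after the job is handed in, with the robot touching nothing.
It also fails if it takes over 64 s, if anything falls off the work surface, if the arm or the gripper's body presses on something with over 40 N, if the wrist force passes 120 N, or if a joint passes its speed limit or range.

## Working session

There is one attempt and no reset: what is moved stays moved. The work goes in short steps, Python scripts to look and compute and a tool call to move; the robot and the scene stay as the last step left them, time stands still between calls to the robot, and variables do not carry over. Pictures are saved under pics/ and viewed, and the job is handed in when it is done.

Besides the shell and the picture viewer there is one more tool, called after ">>>" by a JSON object that holds its "op" and its "data", one argument or row to a line. arm_command: Moves the arm, as the interface text tells. Shift numbers are shares of 2.5 cm and turn numbers shares of 0.12 rad, none past 1 either way. Its arguments: {"type":"object","properties":{"moves":{"type":"array"},"claw":{"type":"number"},"squeeze":{"type":"number"}},"required":["moves"]}

```bash
ls; mkdir -p pics
python3 - <<'E'
from station import arm
import cv2
s=arm.read_state(); print(s)
for n in ("scene","top","wrist"):
    d=arm.snapshot(n); cv2.imwrite(f"pics/{n}0.png",d["frame"]); print(n,{k:v for k,v in d.items() if k!="frame"})
E
```

```text
pics
{'clock': 0.0, 'joint_positions': array([-1.04289776e+00,  3.59377570e-01,  1.10525137e-02, -3.65856528e-04,
       -1.22406605e+00, -2.88066459e-01]), 'qd': array([-5.37673337e-04,  1.01738579e-03,  1.31738528e-03,  5.17734120e-04,
       -7.02838357e-06,  1.66609515e-03]), 'joint_torque': array([ 7.42756620e-04, -5.82722390e+01,  2.93063951e+01,  6.99760839e+00,
        6.91613270e-03, -1.00749439e-04]), 'tcp_pos': array([ 0.16019526, -0.65525806,  0.25062307]), 'eef_rot': array([-0.0839808 ,  0.70214593,  0.08511243,  0.70192178]), 'wrist_force': array([-0.1632494 ,  0.4893611 , -0.61954108]), 'moment': array([-0.00890193,  0.02250791,  0.00931942]), 'finger_gap': 0.08753739757638233}
scene {'fx': 380.4694981220997, 'fy': 380.4694981220997, 'cx': 323.49358001770753, 'cy': 193.1052056994194, 'k1': -0.055501373323026695, 'xyz': array([0.05371212, 0.5848149 , 0.64831304]), 'orientation': array([-0.33274951,  0.84192886, -0.39816256,  0.14798693])}
top {'fx': 367.2167520830272, 'fy': 367.2167520830272, 'cx': 318.86781179382206, 'cy': 197.9396777286843, 'k1': -0.0005546890045780334, 'xyz': array([0.40393193, 0.06240694, 0.97679354]), 'orientation': array([-0.70385392,  0.70736655, -0.04292136,  0.04878504])}
wrist {'fx': 321.39786394695096, 'fy': 321.39786394695096, 'cx': 318.5079823662625, 'cy': 195.4054374682155, 'k1': -0.04672188832382093, 'xyz': array([ 0.09176902, -0.67217307,  0.38328361]), 'orientation': array([0.61226297, 0.77922105, 0.10604966, 0.08186623])}
```

View pics/top0.png

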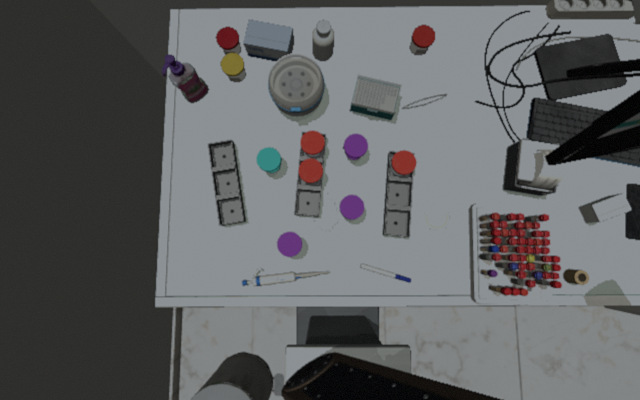

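View pics/scene0.png

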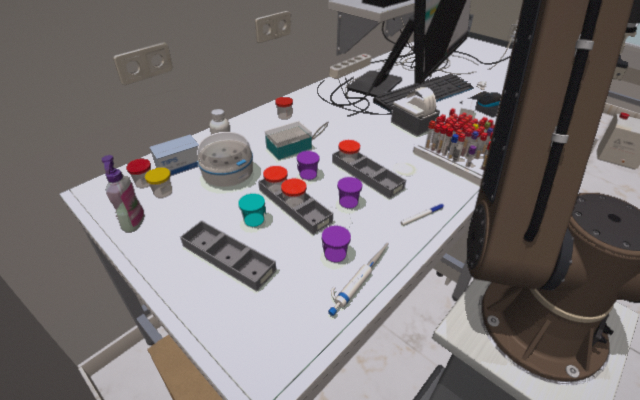

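View pics/wrist0.png

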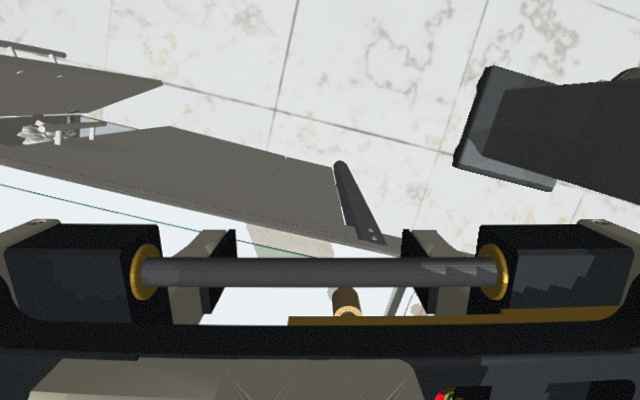

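The top view shows three grey trays:
- Left tray at about (227,184), empty, so it is the spare.
- Middle tray at about (310,175), with red cups at (313,143) and (311,171) and a free place at (308,204).
- Right tray at about (398,195), with a single red cup at (403,163).

The purple and turquoise cups, and the red and yellow cups at the far end, are look-alikes. Next I'll measure the trays and cups.

```bash
cat > h.py <<'E'
import numpy as np, cv2
from scipy.spatial.transform import Rotation as R
def K(d): return np.array([[d["fx"],0,d["cx"]],[0,d["fy"],d["cy"]],[0,0,1.]])
def dist(d): return np.array([d["k1"],0,0,0,0.])
def toplane(d,px,z):
    px=np.asarray(px,float).reshape(-1,1,2)
    n=cv2.undistortPoints(px,K(d),dist(d)).reshape(-1,2)
    r=np.c_[n,np.ones(len(n))]@R.from_quat(d["orientation"]).as_matrix().T
    return d["xyz"]+r*((z-d["xyz"][2])/r[:,2])[:,None]
def project(d,P):
    Rm=R.from_quat(d["orientation"]).as_matrix()
    c=(np.asarray(P,float).reshape(-1,3)-d["xyz"])@Rm
    return cv2.projectPoints(c.reshape(-1,1,3),np.zeros(3),np.zeros(3),K(d),dist(d))[0].reshape(-1,2)
def redmask(f):
    h=cv2.cvtColor(f,cv2.COLOR_BGR2HSV)
    return (((h[...,0]<8)|(h[...,0]>174))&(h[...,1]>150)&(h[...,2]>90)).astype(np.uint8)*255
def comps(m,amin):
    n,l,s,c=cv2.connectedComponentsWithStats(m)
    return [(s[i],c[i],(l==i).astype(np.uint8)) for i in range(1,n) if s[i][4]>=amin]
E
python3 - <<'E'
from h import *
from station import arm
for n in("top","scene"):
    d=arm.snapshot(n); f=d["frame"]
    if n=="top":
        cv2.imwrite("pics/top_crop.png",cv2.resize(f[120:250,190:430],None,fx=3.3,fy=3.3,interpolation=cv2.INTER_CUBIC))
    else: cv2.imwrite("pics/scene_crop.png",cv2.resize(f[125:295,170:420],None,fx=3.2,fy=3.2,interpolation=cv2.INTER_CUBIC))
    for s,c,m in comps(redmask(f),100):
        print(n,s,c.round(1),toplane(d,c,0.064 )[0].round(4))
    if n=="top":
        h=cv2.cvtColor(f,cv2.COLOR_BGR2HSV)
        g=((h[...,2]<125)).astype(np.uint8)*255
        g=cv2.morphologyEx(g,cv2.MORPH_CLOSE,np.ones((5,5)))
        g[:, :195]=0; g[:,430:]=0; g[:125]=0; g[245:]=0
        for s,c,m in comps(g,600):
            q=cv2.boxPoints(cv2.minAreaRect(cv2.findContours(m,0,1)[0][0]))
            P=toplane(d,q,0.032)
            print(s,q.round(1).tolist(),P.mean(0).round(4),np.linalg.norm(P-np.roll(P,1,0),axis=1).round(4), P[:,:2].round(3).tolist())
E
```

```text
top [413  26  21  20 340] [423.4  35.7] [ 0.9558 -0.2095  0.064 ]
top [217  28  21  20 328] [227.1  37.2] [0.9564 0.3125 0.064 ]
top [301 132  23  22 422] [312.2 142.4] [0.6665 0.0862 0.064 ]
top [392 151  24  23 434] [403.3 162.2] [ 0.6132 -0.1445  0.064 ]
top [299 159  24  24 442] [310.3 170.4] [0.5935 0.0912 0.064 ]
[ 294  133   35   85 1483] [[293.5, 215.5], [301.3999938964844, 131.1999969482422], [331.29998779296875, 134.0], [323.3999938964844, 218.3000030517578]] [0.5903 0.0865 0.032 ] [0.0775 0.2255 0.0799 0.2251] [[0.482, 0.136], [0.707, 0.116], [0.698, 0.036], [0.474, 0.059]]
[343 134  27  32 631] [[339.6000061035156, 138.8000030517578], [362.3999938964844, 131.1999969482422], [372.29998779296875, 160.89999389648438], [349.5, 168.5]] [ 0.6549 -0.0284  0.032 ] [0.0841 0.0641 0.0843 0.0634] [[0.685, 0.014], [0.705, -0.046], [0.625, -0.071], [0.605, -0.011]]
[ 208  140   40   87 2432] [[207.10000610351562, 142.6999969482422], [235.8000030517578, 138.60000610351562], [247.89999389648438, 223.39999389648438], [219.1999969482422, 227.5]] [0.5695 0.3089 0.032 ] [0.2283 0.0768 0.2284 0.0745] [[0.677, 0.366], [0.687, 0.29], [0.462, 0.253], [0.452, 0.327]]
[ 382  151   33   88 1962] [[381.20001220703125, 236.39999389648438], [387.29998779296875, 150.5], [415.5, 152.5], [409.3999938964844, 238.39999389648438]] [ 0.5369 -0.1364  0.032 ] [0.072  0.226  0.0742 0.2258] [[0.427, -0.089], [0.652, -0.111], [0.646, -0.185], [0.422, -0.161]]
scene [276  97  16  10 129] [283.4 101.6] [ 0.9509 -0.2004  0.064 ]
scene [429 109  49  32 744] [454.3 124.7] [ 0.4554 -0.4683  0.064 ]
scene [476 118  12  22 129] [482.1 128.7] [ 0.3807 -0.5086  0.064 ]
scene [339 140  21  14 228] [348.9 146.4] [ 0.6121 -0.1398  0.064 ]
scene [127 159  23  15 261] [137.8 165.9] [0.9533 0.3182 0.064 ]
scene [264 166  42  30 657] [284.7 180.8] [0.6263 0.0936 0.064 ]
```

```bash
python3 -c "print(1)"
```

```text
1
```

View pics/top_crop.png

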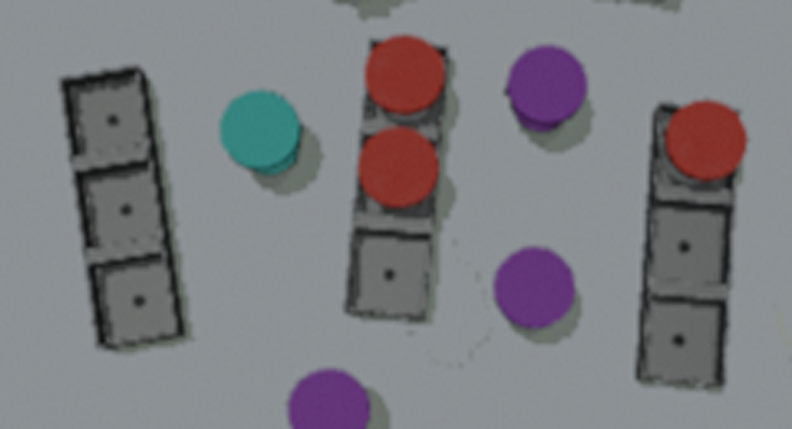

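Run:
```python
from h import *
from station import arm
d=arm.snapshot("top"); f=d["frame"]; g=cv2.cvtColor(f,cv2.COLOR_BGR2GRAY).astype(np.float32)
def dot(guess):
    x,y=map(int,guess); w=g[y-5:y+6,x-5:x+6]; 
    iy,ix=np.mgrid[y-5:y+6,x-5:x+6]
    wt=np.clip(np.median(w)-12-w,0,None); 
    wt[np.hypot(ix-x,iy-y)>4]=0
    return np.array([(wt*ix).sum(),(wt*iy).sum()])/wt.sum()
crop=lambda u,v:(190+u/3.3,120+v/3.3)
for name,pts in {"spare":[(113,120),(126,210),(139,301)],"fill":[(390,275)],"empt":[(684,247),(678,340)]}.items():
    P=[]
    for p in pts:
        q=dot(np.round(crop(*p))); P.append(toplane(d,q,0.003)[0]); print(name,q.round(2),P[-1].round(4))
    P=np.array(P)
    if len(P)>1: v=P[0]-P[-1]; print("yaw deg",np.degrees(np.arctan2(v[1],v[0])),np.linalg.norm(v))
s=arm.read_state(); Rm=R.from_quat(s["eef_rot"]).as_matrix(); print(Rm.round(3))
dw=arm.snapshot("wrist"); print((Rm.T@(dw["xyz"]-s["tcp_pos"])).round(4)); print((Rm.T@R.from_quat(dw["orientation"]).as_matrix()).round(3))
# lids by contour circle
for s_,c,m in comps(redmask(f),400):
    ct=max(cv2.findContours(m,0,1)[0],key=cv2.contourArea); e=cv2.minEnclosingCircle(ct); print(c,e,toplane(d,[c],0.064)[0].round(4))
```

```text
spare [223.73 155.98] [0.6476 0.3286 0.003 ]
spare [227.75 183.14] [0.5726 0.3156 0.003 ]
spare [231.7  210.76] [0.4978 0.3029 0.003 ]
yaw deg 9.725817032810529 0.1519872161399964
fill [307.54 202.78] [0.5182 0.1005 0.003 ]
empt [396.87 194.43] [ 0.5394 -0.1383  0.003 ]
empt [395.25 222.66] [ 0.464  -0.1316  0.003 ]
yaw deg -5.057913443972673 0.075690080200542
[[-0.    -0.237  0.971]
 [ 0.001  0.971  0.237]
 [-1.     0.001 -0.   ]]
[-0.1326  0.     -0.0705]
[[-0.001 -0.266  0.964]
 [ 1.    -0.001  0.001]
 [ 0.001  0.964  0.266]]
[312.16904762 142.32857143] ((312.11187744140625, 141.87413024902344), 12.04288387298584) [0.6666 0.0862 0.064 ]
[403.25345622 162.20046083] ((402.9934997558594, 162.11038208007812), 12.120139122009277) [ 0.6132 -0.1445  0.064 ]
[310.20993228 170.36794582] ((310.0882263183594, 170.0294189453125), 12.151477813720703) [0.5936 0.0913 0.064 ]
```

View pics/scene_crop.png

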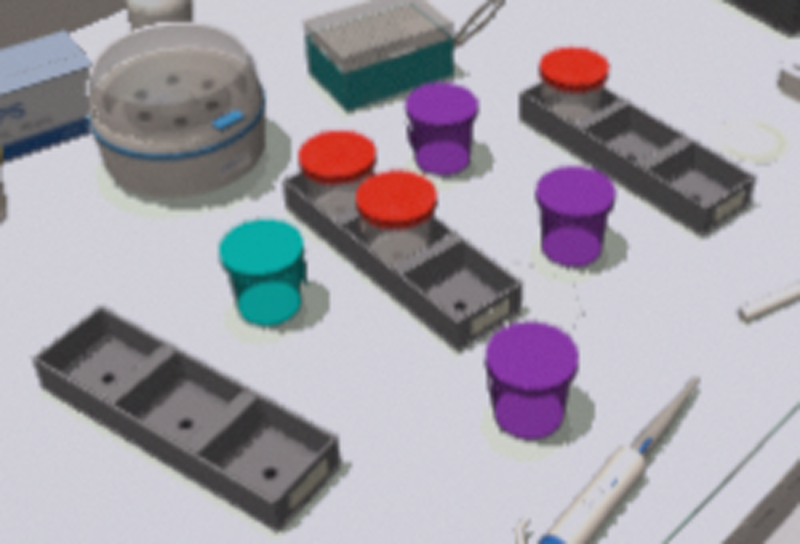

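The scene crop agrees. The right tray holds one red cup in its far place and the middle tray holds two. The dashed ring near (550,280) in the crop is only a mark on the table. The purple and turquoise cups stand clear beside the trays. I'm moving toward the single cup.

>>> {"op": "arm_command", "data": {
  "moves": [
    {"x": 0.4, "y": 0.4, "turn": -0.1},
    {"x": 0.7, "y": 0.8, "turn": -0.1},
    {"x": 0.8, "y": 0.9, "turn": -0.15},
    {"x": 0.8, "y": 0.9, "turn": -0.15},
    {"x": 0.8, "y": 0.9, "turn": -0.15},
    {"x": 0.8, "y": 0.9, "turn": -0.15},
    {"x": 0.8, "y": 0.9, "turn": -0.15},
    {"x": 0.8, "y": 0.9, "turn": -0.15}
  ],
  "claw": -1
}}

```text
$.moves[0]: bad value
```

>>> {"op": "arm_command", "data": {
  "moves": [
    {"x": 0.8, "y": 0.9, "turn": -0.15},
    {"x": 0.8, "y": 0.9, "turn": -0.15},
    {"x": 0.8, "y": 0.9, "turn": -0.15},
    {"x": 0.8, "y": 0.9, "turn": -0.15},
    {"x": 0.8, "y": 0.9, "turn": -0.15},
    {"x": 0.8, "y": 0.9, "turn": -0.15},
    {"x": 0.8, "y": 0.9, "turn": -0.15},
    {"x": 0.8, "y": 0.9, "turn": -0.15}
  ]
}}

```text
$.moves[0]: bad value
```

>>> {"op": "arm_command", "data": {
  "moves": [
    {"x": 0.4, "y": 0.4, "z": 0, "turn": -0.1},
    {"x": 0.7, "y": 0.8, "z": 0, "turn": -0.1},
    {"x": 0.8, "y": 0.9, "z": 0, "turn": -0.15},
    {"x": 0.8, "y": 0.9, "z": 0, "turn": -0.15},
    {"x": 0.8, "y": 0.9, "z": 0, "turn": -0.15},
    {"x": 0.8, "y": 0.9, "z": 0, "turn": -0.15},
    {"x": 0.8, "y": 0.9, "z": 0, "turn": -0.15},
    {"x": 0.8, "y": 0.9, "z": 0, "turn": -0.15}
  ],
  "claw": -1
}}

```text
clock: 1.02
tcp_pos: [0.3086, -0.4895, 0.2517]
eef_rot: [-0.038, 0.706, 0.038, 0.706]
wrist_force: [0.8, 0.2, -0.4]
finger_gap: 0.0875
```

>>> {"op": "arm_command", "data": {
  "moves": [
    {"x": 0.6, "y": 0.9, "z": 0, "turn": -0.15},
    {"x": 0.7, "y": 0.95, "z": 0, "turn": -0.15},
    {"x": 0.7, "y": 0.95, "z": 0, "turn": -0.15},
    {"x": 0.7, "y": 0.95, "z": 0, "turn": -0.15},
    {"x": 0.7, "y": 0.95, "z": 0, "turn": -0.15},
    {"x": 0.7, "y": 0.95, "z": 0, "turn": -0.15},
    {"x": 0.7, "y": 0.95, "z": 0, "turn": -0.15},
    {"x": 0.7, "y": 0.95, "z": 0, "turn": -0.15}
  ]
}}

```text
clock: 1.68
tcp_pos: [0.446, -0.3006, 0.2518]
eef_rot: [0.013, 0.707, -0.013, 0.707]
wrist_force: [-0.1, 0.1, 0.2]
finger_gap: 0.0876
```

>>> {"op": "arm_command", "data": {
  "moves": [
    {"x": 0.7, "y": 0.95, "z": 0, "turn": -0.1},
    {"x": 0.7, "y": 0.95, "z": 0, "turn": -0.1},
    {"x": 0.7, "y": 0.95, "z": 0, "turn": -0.1},
    {"x": 0.7, "y": 0.95, "z": 0, "turn": -0.1},
    {"x": 0.5, "y": 0.9, "z": 0, "turn": -0.05},
    {"x": 0.5, "y": 0.8, "z": 0, "turn": 0},
    {"x": 0.4, "y": 0.6, "z": 0, "turn": 0},
    {"x": 0, "y": 0, "z": 0, "turn": 0}
  ]
}}

```text
clock: 2.35
tcp_pos: [0.5519, -0.1471, 0.2514]
eef_rot: [0.031, 0.706, -0.031, 0.707]
wrist_force: [-0.1, -0.4, -0.4]
finger_gap: 0.0875
```

```bash
cat > look.py <<'E'
import sys
from h import *
from station import arm
d=arm.snapshot("wrist"); f=d["frame"]; cv2.imwrite(sys.argv[1],f)
s=arm.read_state(); Rm=R.from_quat(s["eef_rot"]).as_matrix()
print(s["clock"],s["tcp_pos"].round(4),"tray-yaw",np.degrees(np.arctan2(-Rm[0,1],Rm[1,1])).round(2),"ax",Rm[:,0].round(3),s["wrist_force"].round(1),s["finger_gap"])
for s_,c,m in comps(redmask(f),400):
    print(s_,c.round(1),toplane(d,[c],0.064)[0].round(4))
E
python3 look.py pics/w1.png
```

```text
2.4 [ 0.551  -0.1481  0.2514] tray-yaw -5.04 ax [-0.  0. -1.] [ 0.9 -1.   0.9] 0.08778531064282878
[  0  23  33  46 712] [11.7 50.3] [ 0.3981 -0.4309  0.064 ]
[ 51  38  26  25 425] [62.3 49.5] [ 0.4042 -0.3785  0.064 ]
[   0   64   81   28 1387] [40.4 77.6] [ 0.4265 -0.4081  0.064 ]
[ 45  88  44  23 686] [67.5 99.4] [ 0.4499 -0.3856  0.064 ]
[  0  94  28  22 480] [ 12.9 104.7] [ 0.4482 -0.4454  0.064 ]
[  6 115  43  21 673] [ 27.2 125.7] [ 0.4701 -0.4362  0.064 ]
[ 518  171   56   53 2389] [545.4 198.3] [0.594  0.0918 0.064 ]
[ 298  208   57   50 2360] [325.8 233.9] [ 0.6127 -0.1441  0.064 ]
```

View pics/w1.png

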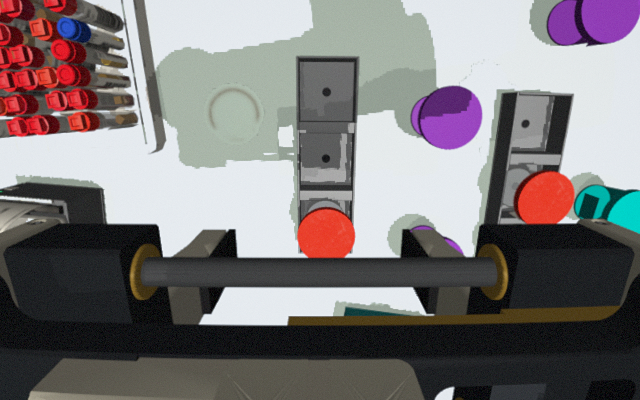

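The wrist view shows the single red lid at (326,234). It puts the cup at (0.6127, -0.1441), and the top view gives (0.6132, -0.1445). The empty places of the same tray sit at dots (326,158) and (326,91). Next I'm descending to the lid.

>>> {"op": "arm_command", "data": {
  "moves": [
    {"x": 0.4, "y": 0.16, "z": -0.4, "turn": 0},
    {"x": 0.7, "y": 0, "z": -0.7, "turn": 0},
    {"x": 0.7, "y": 0, "z": -0.9, "turn": 0},
    {"x": 0.5, "y": 0, "z": -1, "turn": 0},
    {"x": 0.18, "y": 0, "z": -0.9, "turn": 0},
    {"x": 0, "y": 0, "z": -0.7, "turn": 0},
    {"x": 0, "y": 0, "z": -0.4, "turn": 0},
    {"x": 0, "y": 0, "z": 0, "turn": 0}
  ]
}}

```text
clock: 3.07
tcp_pos: [0.6106, -0.146, 0.1235]
eef_rot: [0.032, 0.708, -0.032, 0.705]
wrist_force: [-0.7, 0.3, 0.5]
finger_gap: 0.0873
```

```bash
python3 look.py pics/w2.png
```

```text
3.1167 [ 0.6115 -0.146   0.1255] tray-yaw -5.21 ax [-0.002 -0.    -1.   ] [-0.   0.3 -0.6] 0.08764126142136723
[ 274  181   96   77 6120] [321.4 222.7] [ 0.6108 -0.1438  0.064 ]
```

View pics/w2.png

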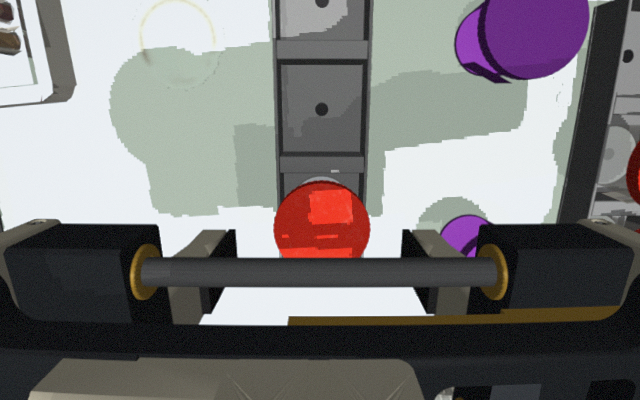

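>>> {"op": "arm_command", "data": {
  "moves": [
    {"x": 0.05, "y": 0.08, "z": -0.5, "turn": 0},
    {"x": 0, "y": 0, "z": -0.7, "turn": 0},
    {"x": 0, "y": 0, "z": -0.7, "turn": 0},
    {"x": 0, "y": 0, "z": -0.5, "turn": 0},
    {"x": 0, "y": 0, "z": 0, "turn": 0},
    {"x": 0, "y": 0, "z": 0, "turn": 0}
  ]
}}

```text
clock: 3.62
tcp_pos: [0.614, -0.1437, 0.0677]
eef_rot: [0.032, 0.706, -0.032, 0.707]
wrist_force: [0.6, 0.4, -0.1]
finger_gap: 0.0877
```

```bash
python3 look.py pics/w3.png
```

```text
3.6667 [ 0.6145 -0.1436  0.0682] tray-yaw -5.16 ax [ 0.002 -0.    -1.   ] [-1.2  0.5  0.7] 0.08759975797666249
[ 253  199  129   59 5593] [317.2 233.9] [ 0.5991 -0.1426  0.064 ]
[ 259  287  117   29 2714] [317.1 299.9] [ 0.6334 -0.1458  0.064 ]
```

View pics/w3.png

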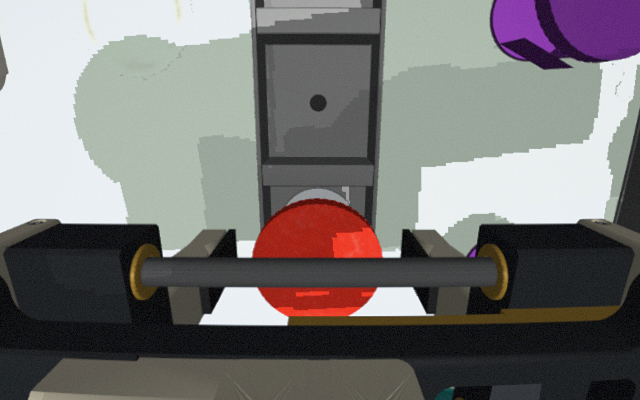

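The lid is centred between the fingers, columns 253–382, with the jaw mid-plane at 318. I'm lowering slightly and closing.

>>> {"op": "arm_command", "data": {
  "moves": [
    {"x": 0, "y": 0, "z": -0.12, "turn": 0},
    {"x": 0, "y": 0, "z": 0, "turn": 0},
    {"x": 0, "y": 0, "z": 0, "turn": 0},
    {"x": 0, "y": 0, "z": 0, "turn": 0},
    {"x": 0, "y": 0, "z": 0, "turn": 0},
    {"x": 0, "y": 0, "z": 0, "turn": 0}
  ],
  "claw": 1,
  "squeeze": 12
}}

```text
clock: 4.17
tcp_pos: [0.6139, -0.1434, 0.064]
eef_rot: [0.032, 0.706, -0.032, 0.707]
wrist_force: [-0.6, -0.1, 2.4]
finger_gap: 0.062
```

The grip holds at 62 mm. I'm lifting and carrying the cup.

>>> {"op": "arm_command", "data": {
  "moves": [
    {"x": 0, "y": 0, "z": 0.2, "turn": 0},
    {"x": 0, "y": 0, "z": 0.5, "turn": 0},
    {"x": 0, "y": 0, "z": 0.8, "turn": 0},
    {"x": 0, "y": 0, "z": 0.9, "turn": 0},
    {"x": 0, "y": 0, "z": 0.8, "turn": 0},
    {"x": 0, "y": 0, "z": 0.6, "turn": 0},
    {"x": 0, "y": 0, "z": 0.3, "turn": 0},
    {"x": 0, "y": 0, "z": 0, "turn": 0}
  ]
}}

```text
clock: 4.83
tcp_pos: [0.6144, -0.1434, 0.1682]
eef_rot: [0.032, 0.705, -0.032, 0.708]
wrist_force: [-0.2, 0.3, -0.7]
finger_gap: 0.062
```

```bash
python3 look.py pics/w4.png
```

```text
4.8833 [ 0.6137 -0.1433  0.1666] tray-yaw -5.18 ax [ 0.001  0.    -1.   ] [ 0.5  0.6 -0.4] 0.06165946906805798
[ 582  111   58   80 3814] [613.3 152. ] [0.5955 0.0866 0.064 ]
[ 252  204  133   54 5291] [318.7 235.5] [ 0.6423 -0.1453  0.064 ]
[579 204  57  28 751] [611.2 215.5] [0.648  0.0932 0.064 ]
[ 256  287  125   29 3074] [318.5 300.2] [ 0.701  -0.1508  0.064 ]
```

View pics/w4.png

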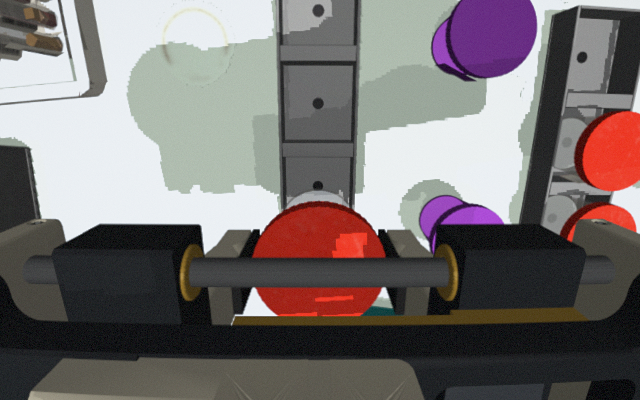

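>>> {"op": "arm_command", "data": {
  "moves": [
    {"x": -0.1, "y": 0.3, "z": 0, "turn": 0},
    {"x": -0.3, "y": 0.7, "z": 0, "turn": 0},
    {"x": -0.4, "y": 0.95, "z": 0, "turn": 0},
    {"x": -0.4, "y": 1, "z": 0, "turn": 0},
    {"x": -0.4, "y": 1, "z": 0, "turn": 0},
    {"x": -0.4, "y": 1, "z": 0, "turn": 0},
    {"x": -0.4, "y": 1, "z": 0, "turn": 0},
    {"x": -0.4, "y": 1, "z": 0, "turn": 0}
  ]
}}

```text
clock: 5.55
tcp_pos: [0.5418, 0.0315, 0.1646]
eef_rot: [0.032, 0.707, -0.032, 0.706]
wrist_force: [-0.3, 0.3, 0.4]
finger_gap: 0.0618
```

>>> {"op": "arm_command", "data": {
  "moves": [
    {"x": -0.4, "y": 1, "z": 0, "turn": 0},
    {"x": -0.4, "y": 0.9, "z": 0, "turn": 0},
    {"x": -0.2, "y": 0.6, "z": 0, "turn": 0},
    {"x": 0, "y": 0.3, "z": 0, "turn": 0},
    {"x": 0, "y": 0, "z": 0, "turn": 0},
    {"x": 0, "y": 0, "z": 0, "turn": 0}
  ]
}}

```text
clock: 6.05
tcp_pos: [0.5182, 0.1004, 0.1653]
eef_rot: [0.031, 0.707, -0.032, 0.706]
wrist_force: [-0.0, -0.2, -0.5]
finger_gap: 0.0621
```

```bash
python3 look.py pics/w5.png
python3 - <<'E'
from h import *
from station import arm
d=arm.snapshot("wrist")
cv2.imwrite("pics/w5c.png",cv2.resize(d["frame"][0:330,160:520],None,fx=1.8,fy=1.8))
import json
# earlier frame w4 dots not stored with calib; skip
t=arm.snapshot("top"); cv2.imwrite("pics/t5.png",t["frame"])
E
```

```text
6.1 [0.5183 0.0999 0.1654] tray-yaw -5.16 ax [-0.001 -0.001 -1.   ] [ 0.2 -0.1 -0.5] 0.06168905005429233
[ 252  202  133   56 5308] [318.7 235.4] [0.5443 0.0986 0.064 ]
[ 256  287  125   29 3048] [318.3 300.2] [0.6022 0.093  0.064 ]
```

View pics/w5.png

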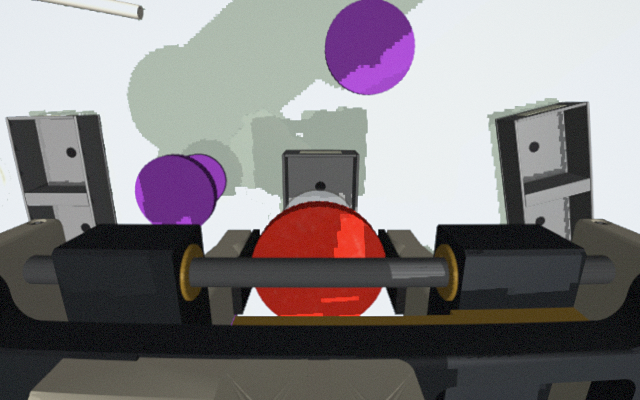

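Run:
```python
from h import *
from station import arm
d=arm.snapshot("wrist"); f=d["frame"]
print("dot",toplane(d,[320.2,186.3],0.003))
print("purple",toplane(d,[[175,192],[215,192],[370,46]],0.061).round(3))
q=np.array([[283,151],[358,151]]); P=toplane(d,q,0.032); v=P[1]-P[0]; print(P.round(4),np.degrees(np.arctan2(-v[0],v[1])),np.linalg.norm(v))
cv2.imwrite("pics/w5d.png",cv2.resize(f[135:235,240:400],None,fx=5,fy=5,interpolation=cv2.INTER_CUBIC))
```

```text
dot [[0.52038943 0.10143396 0.003     ]]
purple [[ 0.5   -0.009  0.061]
 [ 0.503  0.022  0.061]
 [ 0.411  0.145  0.061]]
[[0.4805 0.0739 0.032 ]
 [0.4862 0.1358 0.032 ]] -5.257624807681165 0.06216337078526913
```

View pics/w5d.png

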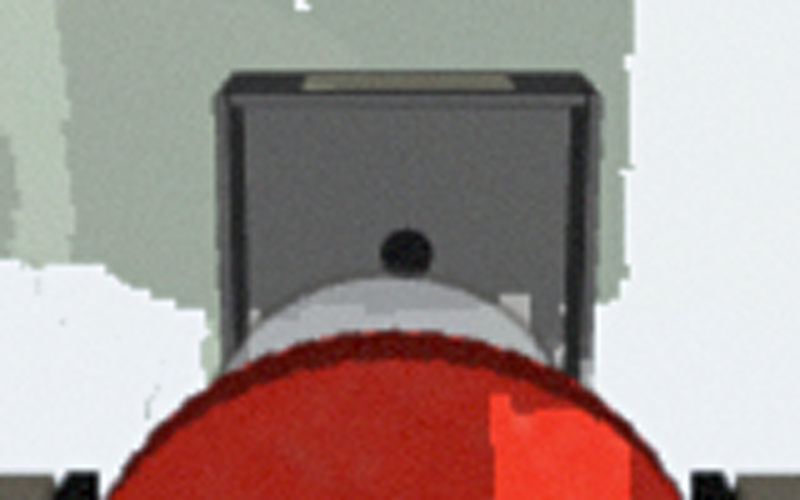

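View pics/t5.png

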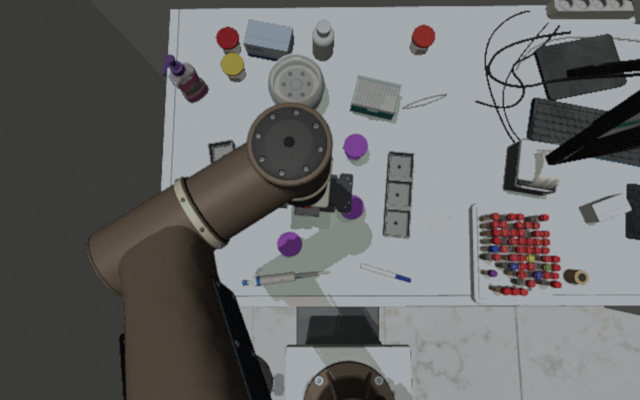

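The free place's dot is at (321,185) in the wrist view and the held cup is centred above it to within about 3 mm. The purple cup's edge is at y≈0.022, so the fingers clear it. I'm correcting the position and lowering the cup.

>>> {"op": "arm_command", "data": {
  "moves": [
    {"x": 0.11, "y": 0.06, "z": -0.2, "turn": 0},
    {"x": 0, "y": 0, "z": -0.5, "turn": 0},
    {"x": 0, "y": 0, "z": -0.7, "turn": 0},
    {"x": 0, "y": 0, "z": -0.7, "turn": 0},
    {"x": 0, "y": 0, "z": -0.5, "turn": 0},
    {"x": 0, "y": 0, "z": -0.3, "turn": 0},
    {"x": 0, "y": 0, "z": 0, "turn": 0},
    {"x": 0, "y": 0, "z": 0, "turn": 0}
  ]
}}

```text
clock: 6.92
tcp_pos: [0.5215, 0.1016, 0.0934]
eef_rot: [0.032, 0.707, -0.032, 0.706]
wrist_force: [-0.3, 0.6, 0.5]
finger_gap: 0.0622
```

```bash
python3 look.py pics/w6.png
```

```text
6.9667 [0.5218 0.1018 0.094 ] tray-yaw -5.17 ax [ 0.001  0.    -1.   ] [-0.2  0.1  0.6] 0.061823803390311856
[ 252  202  133   56 5329] [318.8 235.4] [0.518  0.1024 0.064 ]
[ 256  287  125   29 3051] [318.2 300.3] [0.5581 0.0984 0.064 ]
```

View pics/w6.png

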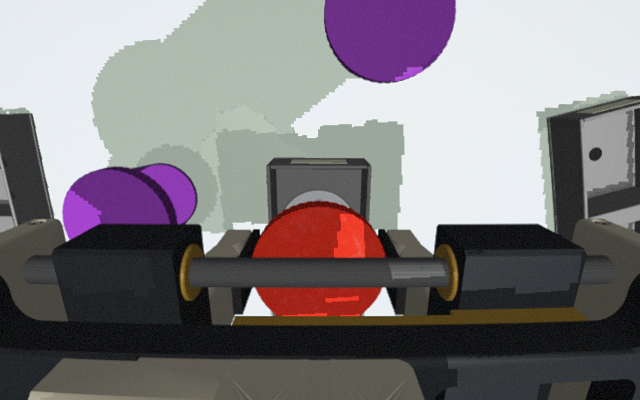

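The cup is centred on the tray width, with tray edges at columns 268 and 371 and the lid at 319. I'm lowering it the rest of the way.

>>> {"op": "arm_command", "data": {
  "moves": [
    {"x": 0, "y": 0, "z": -0.2, "turn": 0},
    {"x": 0, "y": 0, "z": -0.3, "turn": 0},
    {"x": 0, "y": 0, "z": -0.3, "turn": 0},
    {"x": 0, "y": 0, "z": -0.2, "turn": 0},
    {"x": 0, "y": 0, "z": -0.15, "turn": 0},
    {"x": 0, "y": 0, "z": 0, "turn": 0},
    {"x": 0, "y": 0, "z": 0, "turn": 0}
  ]
}}

```text
clock: 7.55
tcp_pos: [0.5212, 0.1018, 0.0645]
eef_rot: [0.032, 0.707, -0.032, 0.706]
wrist_force: [0.2, 0.6, 0.1]
finger_gap: 0.062
```

Descended with no contact force, leaving the foot about 0.5 mm above the floor. I'm releasing it.

>>> {"op": "arm_command", "data": {
  "moves": [
    {"x": 0, "y": 0, "z": 0, "turn": 0},
    {"x": 0, "y": 0, "z": 0, "turn": 0},
    {"x": 0, "y": 0, "z": 0, "turn": 0},
    {"x": 0, "y": 0, "z": 0, "turn": 0}
  ],
  "claw": -0.75
}}

```text
clock: 7.88
tcp_pos: [0.5214, 0.1019, 0.065]
eef_rot: [0.032, 0.706, -0.032, 0.706]
wrist_force: [0.2, 1.2, 0.3]
finger_gap: 0.076
```

>>> {"op": "arm_command", "data": {
  "moves": [
    {"x": 0, "y": 0, "z": 0.2, "turn": 0},
    {"x": 0, "y": 0, "z": 0.5, "turn": 0},
    {"x": 0, "y": 0, "z": 0.8, "turn": 0},
    {"x": 0, "y": 0, "z": 1, "turn": 0},
    {"x": 0, "y": 0, "z": 1, "turn": 0},
    {"x": 0, "y": 0, "z": 0.8, "turn": 0},
    {"x": 0, "y": 0, "z": 0.4, "turn": 0},
    {"x": 0, "y": 0, "z": 0, "turn": 0}
  ]
}}

```text
clock: 8.55
tcp_pos: [0.5225, 0.1024, 0.1851]
eef_rot: [0.033, 0.705, -0.031, 0.708]
wrist_force: [0.1, 0.6, -0.2]
finger_gap: 0.0762
```

```bash
python3 look.py pics/w7.png
```

```text
8.6 [0.5217 0.1021 0.1833] tray-yaw -5.17 ax [ 0.002  0.001 -1.   ] [-0.1 -0.4 -0.9] 0.07703566068879349
[ 280  158   74   74 4327] [316.7 194.7] [0.5216 0.1018 0.064 ]
[286 242  59  16 662] [314.8 251.2] [0.5717 0.0956 0.064 ]
[284 287  63  19 901] [314.5 294.5] [0.6143 0.0913 0.064 ]
```

View pics/w7.png

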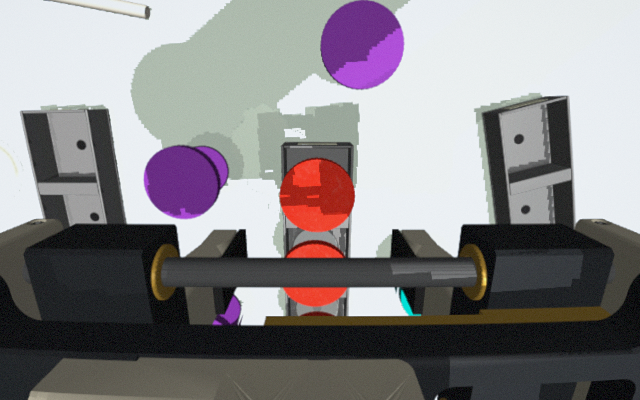

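The cup stands upright in the free place at (0.5216, 0.1018), lid at (317,195) in the wrist view, in line with the two kept cups. Next is the emptied tray.

>>> {"op": "arm_command", "data": {
  "moves": [
    {"x": 0, "y": -0.3, "z": 0, "turn": 0},
    {"x": 0.1, "y": -0.7, "z": 0.1, "turn": 0},
    {"x": 0.1, "y": -1, "z": 0.1, "turn": 0},
    {"x": 0.1, "y": -1, "z": 0.1, "turn": 0},
    {"x": 0.1, "y": -1, "z": 0.1, "turn": 0},
    {"x": 0, "y": -1, "z": 0, "turn": 0},
    {"x": 0, "y": -1, "z": 0, "turn": 0},
    {"x": 0, "y": -1, "z": 0, "turn": 0}
  ],
  "claw": -1
}}

```text
clock: 9.27
tcp_pos: [0.5302, -0.0749, 0.1907]
eef_rot: [0.032, 0.707, -0.032, 0.705]
wrist_force: [0.5, 0.2, -0.3]
finger_gap: 0.0878
```

>>> {"op": "arm_command", "data": {
  "moves": [
    {"x": 0, "y": -1, "z": 0, "turn": 0},
    {"x": 0, "y": -0.8, "z": 0, "turn": 0},
    {"x": 0, "y": -0.5, "z": 0, "turn": 0},
    {"x": 0, "y": -0.3, "z": 0, "turn": 0},
    {"x": 0, "y": 0, "z": 0, "turn": 0},
    {"x": 0, "y": 0, "z": 0, "turn": 0}
  ]
}}

```text
clock: 9.77
tcp_pos: [0.531, -0.1381, 0.1917]
eef_rot: [0.032, 0.707, -0.032, 0.706]
wrist_force: [-0.3, 0.1, -0.2]
finger_gap: 0.0875
```

```bash
python3 look.py pics/w8.png
python3 - <<'E'
import cv2
from station import arm
d=arm.snapshot("top"); cv2.imwrite("pics/t8.png",d["frame"])
E
```

```text
9.8167 [ 0.5312 -0.1377  0.1919] tray-yaw -5.16 ax [-0.001  0.    -1.   ] [-0.1 -0.6 -1.2] 0.08781255837365742
[  0 119  28  25 569] [ 13.  131.4] [ 0.4536 -0.3863  0.064 ]
[ 563  124   69   73 3842] [596.9 159.8] [0.5225 0.1003 0.064 ]
[  1 147  30  24 463] [ 15.6 158.7] [ 0.4762 -0.3916  0.064 ]
[555 208  52  16 468] [579.4 215.7] [0.5718 0.0907 0.064 ]
```

View pics/w8.png

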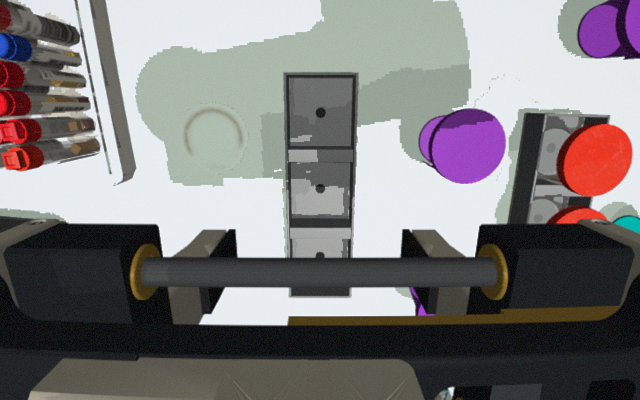

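```bash
cat > dots.py <<'E'
from h import *
def dots(d,guess,z,r=7):
    g=cv2.cvtColor(d["frame"],cv2.COLOR_BGR2GRAY).astype(np.float32); out=[]
    for x,y in guess:
        w=g[y-r:y+r+1,x-r:x+r+1]; iy,ix=np.mgrid[y-r:y+r+1,x-r:x+r+1]
        wt=(w<(np.median(w)+w.min())/2)*1.0
        out.append([(wt*ix).sum()/wt.sum(),(wt*iy).sum()/wt.sum()])
    P=toplane(d,out,z); return np.array(out),P
E
python3 - <<'E'
from dots import *
from station import arm
d=arm.snapshot("wrist"); q,P=dots(d,[(320,112),(320,188)],0.003); v=P[1]-P[0]
print(q.round(1),P.round(4),"yaw",np.degrees(np.arctan2(v[1],v[0])),np.linalg.norm(v))
c=toplane(d,[[284.5,73],[357,73],[350,296.5],[290,296.5]],0.032); print(c.round(4), c.mean(0).round(4))
t=arm.snapshot("top"); q,P=dots(t,[(397,194),(395,223)],0.003,4); print(q.round(1),P.round(4))
E
```

```text
[[319.6 112.1]
 [319.1 186.3]] [[ 0.4656 -0.1298  0.003 ]
 [ 0.5396 -0.137   0.003 ]] yaw -5.52853322273406 0.07431864532377543
[[ 0.4298 -0.1571  0.032 ]
 [ 0.4354 -0.0949  0.032 ]
 [ 0.6528 -0.115   0.032 ]
 [ 0.6471 -0.1771  0.032 ]] [ 0.5413 -0.136   0.032 ]
[[394.9 193.1]
 [395.9 224.3]] [[ 0.5431 -0.1331  0.003 ]
 [ 0.4596 -0.1331  0.003 ]]
```

View pics/t8.png

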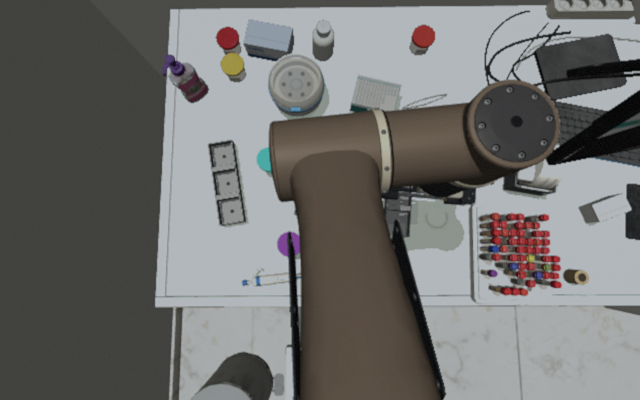

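The tray is now empty, with dots at (320,112) and (319,186). Its centre is about (0.540, -0.137) and its yaw about -5.2°. I'm descending to its middle.

>>> {"op": "arm_command", "data": {
  "moves": [
    {"x": 0.1, "y": 0.03, "z": -0.3, "turn": 0},
    {"x": 0.26, "y": 0, "z": -0.7, "turn": 0},
    {"x": 0, "y": 0, "z": -1, "turn": 0},
    {"x": 0, "y": 0, "z": -1, "turn": 0},
    {"x": 0, "y": 0, "z": -0.9, "turn": 0},
    {"x": 0, "y": 0, "z": -0.6, "turn": 0},
    {"x": 0, "y": 0, "z": -0.3, "turn": 0},
    {"x": 0, "y": 0, "z": 0, "turn": 0}
  ]
}}

```text
clock: 10.63
tcp_pos: [0.5393, -0.1371, 0.0703]
eef_rot: [0.032, 0.708, -0.032, 0.705]
wrist_force: [-0.2, -0.4, 0.7]
finger_gap: 0.0877
```

```bash
python3 look.py pics/w9.png
```

```text
10.6833 [ 0.5401 -0.1371  0.0717] tray-yaw -5.13 ax [-0.002 -0.    -1.   ] [ 0.1 -0.3 -0.5] 0.08774133194630575
```

View pics/w9.png

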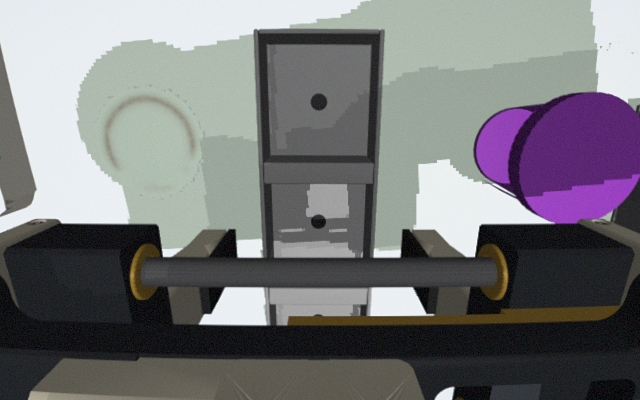

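The tray is centred between the fingers, edges at columns 257 and 382. I'm going down and gripping.

>>> {"op": "arm_command", "data": {
  "moves": [
    {"x": 0, "y": 0, "z": -0.3, "turn": 0},
    {"x": 0, "y": 0, "z": -0.5, "turn": 0},
    {"x": 0, "y": 0, "z": -0.45, "turn": 0},
    {"x": 0, "y": 0, "z": -0.3, "turn": 0},
    {"x": 0, "y": 0, "z": 0, "turn": 0},
    {"x": 0, "y": 0, "z": 0, "turn": 0}
  ]
}}

```text
clock: 11.18
tcp_pos: [0.5405, -0.1374, 0.0338]
eef_rot: [0.032, 0.706, -0.032, 0.706]
wrist_force: [-0.9, 0.9, 0.3]
finger_gap: 0.0878
```

>>> {"op": "arm_command", "data": {
  "moves": [
    {"x": 0, "y": 0, "z": 0, "turn": 0},
    {"x": 0, "y": 0, "z": 0, "turn": 0},
    {"x": 0, "y": 0, "z": 0, "turn": 0},
    {"x": 0, "y": 0, "z": 0, "turn": 0},
    {"x": 0, "y": 0, "z": 0, "turn": 0},
    {"x": 0, "y": 0, "z": 0, "turn": 0}
  ],
  "claw": 1,
  "squeeze": 20
}}

```text
clock: 11.68
tcp_pos: [0.5405, -0.1374, 0.034]
eef_rot: [0.032, 0.706, -0.032, 0.707]
wrist_force: [-0.9, 0.4, 4.2]
finger_gap: 0.065
```

```bash
python3 look.py pics/w10.png;python3 - <<'E'
from dots import *
from station import arm
d=arm.snapshot("wrist"); s=arm.read_state()
np.savez("grip.npz",tcp=s["tcp_pos"])
cv2.imwrite("pics/w10b.png",d["frame"])
E
```

```text
11.7333 [ 0.5405 -0.1374  0.034 ] tray-yaw -5.16 ax [ 0.001 -0.    -1.   ] [-1.2 -0.1  5.3] 0.06497811957692547
```

View pics/w10.png

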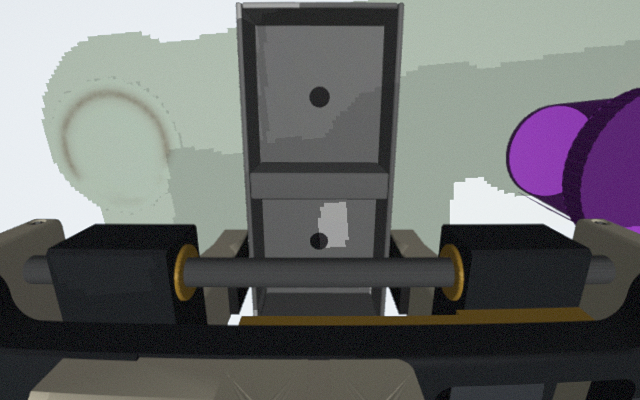

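Run:
```python
from dots import *
from station import arm
d=arm.snapshot("wrist"); s=arm.read_state()
q,P=dots(d,[(319,97),(319,240)],0.003,13); v=P[1]-P[0]
print(q.round(1),P.round(4),np.degrees(np.arctan2(v[1],v[0])),np.linalg.norm(v),s["tcp_pos"].round(4))
Rm=R.from_quat(s["eef_rot"]).as_matrix(); print("in tool",((P-s["tcp_pos"])@Rm).round(4))
```

```text
[[319.1  96.5]
 [318.1 240.8]] [[ 0.4653 -0.1299  0.003 ]
 [ 0.5409 -0.1373  0.003 ]] -5.588812182560637 0.07597849812310917 [ 0.5406 -0.1374  0.034 ]
in tool [[ 0.031   0.0007 -0.0756]
 [ 0.031   0.0002  0.0003]]
```

>>> {"op": "arm_command", "data": {
  "moves": [
    {"x": 0, "y": 0, "z": 0.2, "turn": 0},
    {"x": 0, "y": 0, "z": 0.4, "turn": 0},
    {"x": 0, "y": 0, "z": 0.7, "turn": 0},
    {"x": 0, "y": 0, "z": 0.9, "turn": 0},
    {"x": 0, "y": 0, "z": 1, "turn": 0},
    {"x": 0, "y": 0, "z": 0.9, "turn": 0},
    {"x": 0, "y": 0, "z": 0.7, "turn": 0},
    {"x": 0, "y": 0, "z": 0.4, "turn": 0}
  ]
}}

```text
clock: 12.5
tcp_pos: [0.541, -0.1375, 0.1665]
eef_rot: [0.032, 0.705, -0.032, 0.708]
wrist_force: [0.5, 0.8, -1.5]
finger_gap: 0.0646
```

In the hand, the tray is centred on the tool to within about 0.5 mm. I'm carrying it to a viewing spot short of the spare tray and turning it to match.

>>> {"op": "arm_command", "data": {
  "moves": [
    {"x": 0, "y": 0.3, "z": 0.1, "turn": 0.1},
    {"x": 0.1, "y": 0.6, "z": 0.1, "turn": 0.15},
    {"x": 0.1, "y": 0.8, "z": 0, "turn": 0.2},
    {"x": 0.1, "y": 0.9, "z": 0, "turn": 0.2},
    {"x": 0.1, "y": 0.9, "z": 0, "turn": 0.2},
    {"x": 0.1, "y": 0.9, "z": 0, "turn": 0.2},
    {"x": 0.1, "y": 0.9, "z": 0, "turn": 0.2},
    {"x": 0.1, "y": 0.9, "z": 0, "turn": 0.2}
  ]
}}

```text
clock: 13.17
tcp_pos: [0.5569, 0.019, 0.1673]
eef_rot: [-0.03, 0.707, 0.03, 0.706]
wrist_force: [0.5, -0.7, -1.8]
finger_gap: 0.0651
```

>>> {"op": "arm_command", "data": {
  "moves": [
    {"x": 0.1, "y": 0.9, "z": 0, "turn": 0.2},
    {"x": 0, "y": 0.9, "z": 0, "turn": 0.2},
    {"x": 0, "y": 0.9, "z": 0, "turn": 0.2},
    {"x": 0, "y": 0.9, "z": 0, "turn": 0.12},
    {"x": 0, "y": 0.6, "z": 0, "turn": 0},
    {"x": 0, "y": 0.3, "z": 0, "turn": 0},
    {"x": 0, "y": 0, "z": 0, "turn": 0},
    {"x": 0, "y": 0, "z": 0, "turn": 0}
  ]
}}

```text
clock: 13.83
tcp_pos: [0.5598, 0.13, 0.168]
eef_rot: [-0.06, 0.705, 0.06, 0.704]
wrist_force: [-0.6, -0.8, -1.0]
finger_gap: 0.0647
```

```bash
python3 look.py pics/w11.png
```

```text
13.8833 [0.5599 0.1296 0.1681] tray-yaw 9.74 ax [-0.001 -0.001 -1.   ] [-0.2  0.4 -1.9] 0.06481415372187917
```

View pics/w11.png

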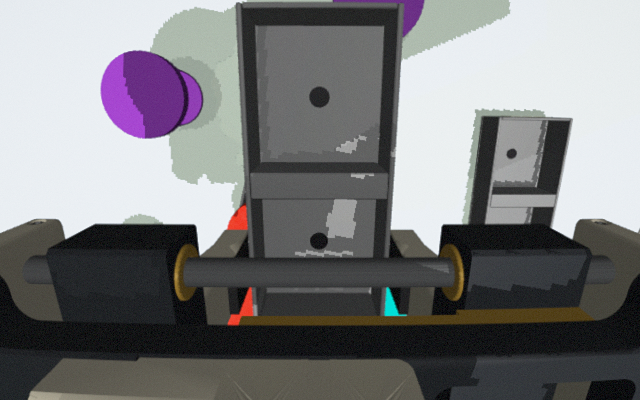

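>>> {"op": "arm_command", "data": {
  "moves": [
    {"x": 0, "y": 0, "z": 0.4, "turn": 0},
    {"x": 0.2, "y": 0, "z": 0.8, "turn": 0},
    {"x": 0.4, "y": 0, "z": 0.9, "turn": 0},
    {"x": 0.6, "y": 0, "z": 0.6, "turn": 0},
    {"x": 0.5, "y": 0, "z": 0.3, "turn": 0},
    {"x": 0.3, "y": 0, "z": 0, "turn": 0},
    {"x": 0, "y": 0, "z": 0, "turn": 0},
    {"x": 0, "y": 0, "z": 0, "turn": 0}
  ]
}}

```text
clock: 14.55
tcp_pos: [0.6097, 0.1293, 0.2427]
eef_rot: [-0.06, 0.705, 0.06, 0.704]
wrist_force: [-0.2, 0.2, -2.2]
finger_gap: 0.0649
```

```bash
python3 look.py pics/w12.png
```

```text
14.6 [0.6094 0.1294 0.2425] tray-yaw 9.69 ax [-0.002 -0.001 -1.   ] [ 0.5 -0.4 -1.6] 0.06506041543058282
```

View pics/w12.png

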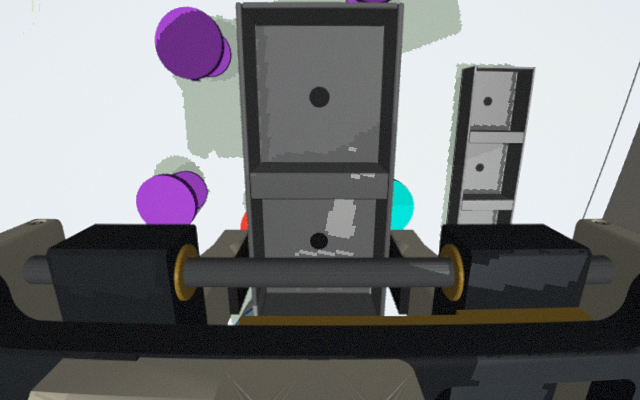

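Run:
```python
from dots import *
from station import arm
d=arm.snapshot("wrist")
q,P=dots(d,[(487,101),(479,168)],0.003,7); v=P[1]-P[0]
print(q.round(1),P.round(4),np.degrees(np.arctan2(v[1],v[0])),np.linalg.norm(v))
cv2.imwrite("pics/w12c.png",cv2.resize(d["frame"][55:230,440:550],None,fx=3.3,fy=3.3,interpolation=cv2.INTER_CUBIC))
s=arm.snapshot("scene"); cv2.imwrite("pics/s12c.png",cv2.resize(s["frame"][125:295,170:420],None,fx=3.2,fy=3.2,interpolation=cv2.INTER_CUBIC))
# scene dots from crop coords
G=[(108,378),(186,424),(270,473)]
q,P=dots(s,[(int(round(170+a/3.2)),int(round(125+b/3.2))) for a,b in G],0.003,3); v=P[0]-P[2]
print(q.round(1),P.round(4),np.degrees(np.arctan2(v[1],v[0])),np.linalg.norm(v))
```

```text
[[487.4 101.3]
 [479.3 167.5]] [[0.4996 0.3047 0.003 ]
 [0.5745 0.3174 0.003 ]] 9.659458850447987 0.07601668618048955
[[203.2 242.8]
 [227.3 257.1]
 [253.9 272.7]] [[0.651  0.3291 0.003 ]
 [0.5762 0.3164 0.003 ]
 [0.5004 0.3034 0.003 ]] 9.69215267392467 0.15275550883352287
```

View pics/w12c.png

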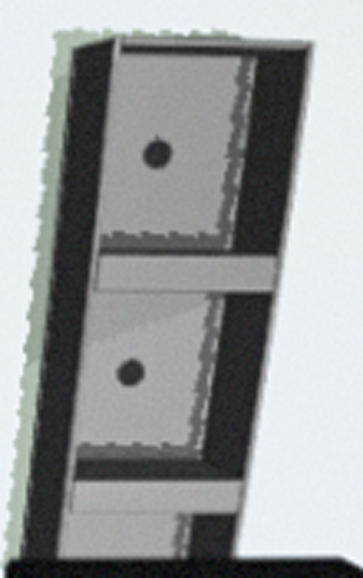

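View pics/s12c.png

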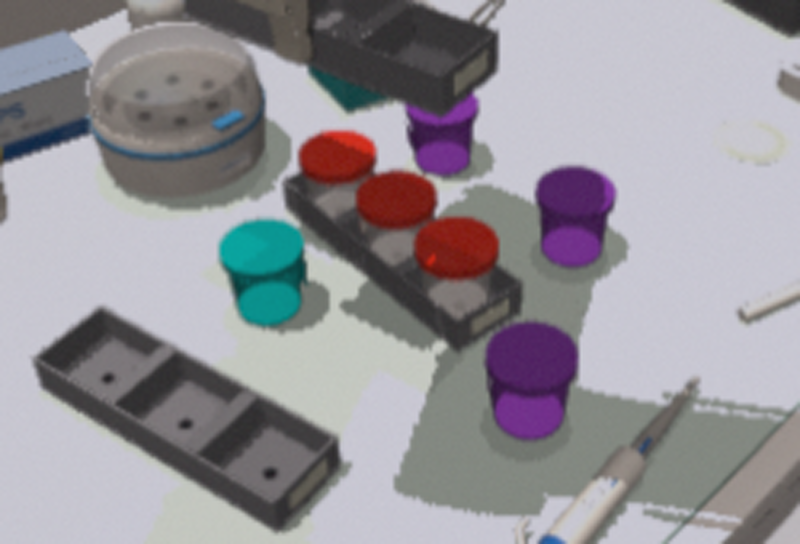

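The three views of the spare tray's mid dot agree within 2 mm per axis:

| View | x | y |
|---|---|---|
| Wrist | 0.5745 | 0.3174 |
| Scene | 0.5762 | 0.3164 |
| Top | 0.5726 | 0.3156 |

Yaw is 9.7°. I'm taking (0.5745, 0.3165) as the target. The scene crop also shows three upright cups in the filled tray.

>>> {"op": "arm_command", "data": {
  "moves": [
    {"x": -0.1, "y": 0.3, "z": 0, "turn": 0},
    {"x": -0.2, "y": 0.7, "z": 0, "turn": 0},
    {"x": -0.2, "y": 0.9, "z": 0, "turn": 0},
    {"x": -0.2, "y": 0.9, "z": 0, "turn": 0},
    {"x": -0.2, "y": 0.9, "z": -0.2, "turn": 0},
    {"x": -0.2, "y": 0.9, "z": -0.4, "turn": 0},
    {"x": -0.2, "y": 0.9, "z": -0.5, "turn": 0},
    {"x": -0.1, "y": 0.9, "z": -0.6, "turn": 0}
  ]
}}

```text
clock: 15.37
tcp_pos: [0.5743, 0.2919, 0.2014]
eef_rot: [-0.06, 0.704, 0.061, 0.705]
wrist_force: [0.8, 0.6, -2.5]
finger_gap: 0.0648
```

>>> {"op": "arm_command", "data": {
  "moves": [
    {"x": 0, "y": 0.6, "z": -0.7, "turn": 0},
    {"x": 0, "y": 0.38, "z": -0.7, "turn": 0},
    {"x": 0, "y": 0.1, "z": -0.7, "turn": 0},
    {"x": 0, "y": 0, "z": -0.5, "turn": 0},
    {"x": 0, "y": 0, "z": -0.4, "turn": 0},
    {"x": 0, "y": 0, "z": 0, "turn": 0},
    {"x": 0, "y": 0, "z": 0, "turn": 0},
    {"x": 0, "y": 0, "z": 0, "turn": 0}
  ]
}}

```text
clock: 16.03
tcp_pos: [0.5757, 0.3174, 0.1271]
eef_rot: [-0.06, 0.704, 0.06, 0.705]
wrist_force: [-0.3, 0.1, -2.2]
finger_gap: 0.0647
```

```bash
python3 look.py pics/w13.png
python3 - <<'E'
from h import *
from station import arm
s=arm.snapshot("scene"); cv2.imwrite("pics/s13.png",cv2.resize(s["frame"][120:320,150:370],None,fx=3,fy=3,interpolation=cv2.INTER_CUBIC))
t=arm.snapshot("top"); cv2.imwrite("pics/t13.png",t["frame"])
E
```

```text
16.0833 [0.5758 0.3174 0.1273] tray-yaw 9.75 ax [ 0.001  0.001 -1.   ] [-0.5 -0.1 -1.3] 0.06495525830168154
[   0   34   45  100 2900] [16.4 89.1] [0.5243 0.123  0.064 ]
[   0  157   38   76 1789] [ 13.9 198. ] [0.5951 0.1162 0.064 ]
```

View pics/s13.png

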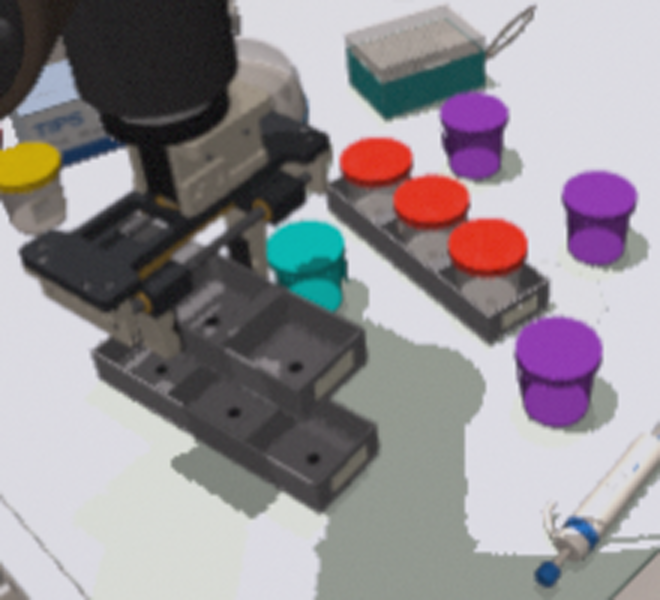

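View pics/w13.png

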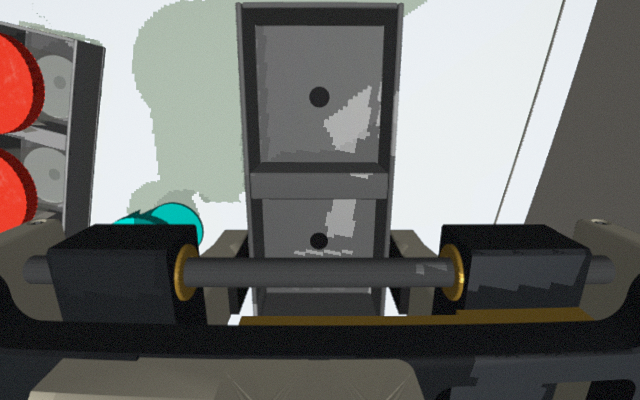

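Run:
```python
from dots import *
from station import arm
s=arm.snapshot("scene"); st=arm.read_state(); z=st["tcp_pos"][2]-0.031
f=lambda a,b:(int(round(150+a/3)),int(round(120+b/3)))
q,P=dots(s,[f(295,367),f(211,321)],z,3); q2,P2=dots(s,[f(314,458),f(234,412),f(161,369)],0.003,3)
print(z,st["tcp_pos"].round(4)); print(q.round(1),P.round(4)); print(q2.round(1),P2.round(4)); print("held-spare",(P-P2[:2]).round(4))
```

```text
0.09608374698542799 [0.5757 0.3172 0.1271]
[[248.3 242.1]
 [220.5 226.5]] [[0.5024 0.3034 0.0961]
 [0.5778 0.3155 0.0961]]
[[253.9 272.7]
 [227.5 257.2]
 [203.2 242.8]] [[0.5004 0.3034 0.003 ]
 [0.5757 0.3163 0.003 ]
 [0.651  0.3291 0.003 ]]
held-spare [[ 0.002   0.      0.0931]
 [ 0.0021 -0.0008  0.0931]]
```

The scene view of both trays together puts the held tray about 2 mm too far in x and within 0.5 mm in y. I'm correcting and lowering it to a few mm above the rim.

>>> {"op": "arm_command", "data": {
  "moves": [
    {"x": -0.07, "y": 0, "z": -0.2, "turn": 0},
    {"x": 0, "y": 0, "z": -0.4, "turn": 0},
    {"x": 0, "y": 0, "z": -0.5, "turn": 0},
    {"x": 0, "y": 0, "z": -0.5, "turn": 0},
    {"x": 0, "y": 0, "z": -0.3, "turn": 0},
    {"x": 0, "y": 0, "z": -0.2, "turn": 0},
    {"x": 0, "y": 0, "z": 0, "turn": 0},
    {"x": 0, "y": 0, "z": 0, "turn": 0}
  ]
}}

```text
clock: 16.9
tcp_pos: [0.5735, 0.317, 0.0731]
eef_rot: [-0.06, 0.705, 0.06, 0.704]
wrist_force: [0.3, 0.5, -0.6]
finger_gap: 0.0646
```

```bash
python3 look.py pics/w14.png
python3 - <<'E'
from h import *
from station import arm
s=arm.snapshot("scene"); cv2.imwrite("pics/s14.png",cv2.resize(s["frame"][190:310,160:310],None,fx=5,fy=5,interpolation=cv2.INTER_CUBIC))
E
```

```text
16.95 [0.5738 0.3172 0.0737] tray-yaw 9.76 ax [ 0. -0. -1.] [ 0.9 -0.3 -0.9] 0.06477355547941982
```

View pics/s14.png

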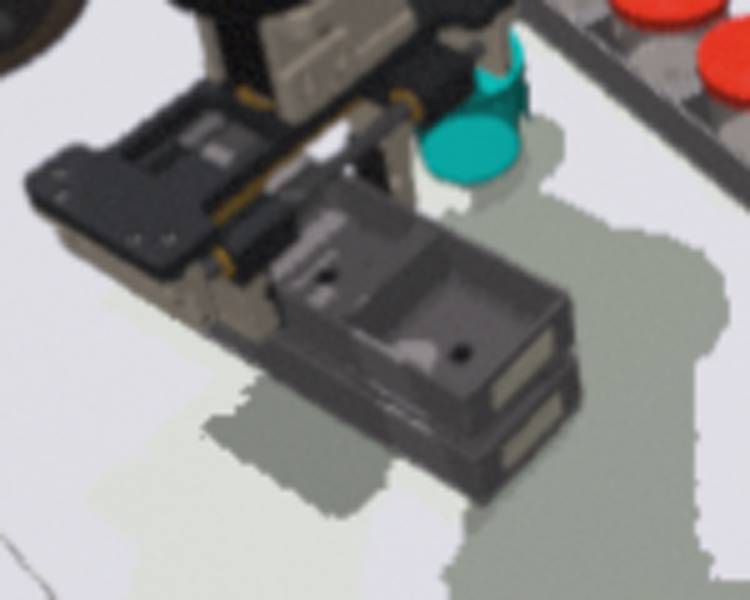

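Run:
```python
from h import *
from station import arm
s=arm.snapshot("scene"); st=arm.read_state(); a=np.radians(9.7); c=np.array([.5738,.3172])
ex=np.array([np.cos(a),np.sin(a)]); ey=np.array([-ex[1],ex[0]]); im=cv2.resize(s["frame"][190:310,160:310],None,fx=5,fy=5,interpolation=cv2.INTER_CUBIC)
for sy in(1,-1):
    p=c-.1105*ex+sy*.0325*ey
    for z in (.0717,.0397,.032,0):
        q=(project(s,[*p,z])[0]-[160,190]+.5)*5; print(sy,z,q.round(0)); cv2.circle(im,tuple(int(v) for v in q),3,(0,0,255) if z>.035 else (0,255,0),-1)
cv2.imwrite("pics/s14m.png",cv2.resize(im[200:560,300:700],None,fx=2,fy=1.6))
```

```text
1 0.0717 [467. 402.]
1 0.0397 [475. 454.]
1 0.032 [477. 466.]
1 0 [485. 515.]
-1 0.0717 [573. 296.]
-1 0.0397 [579. 348.]
-1 0.032 [580. 361.]
-1 0 [585. 409.]
```

View pics/s14m.png

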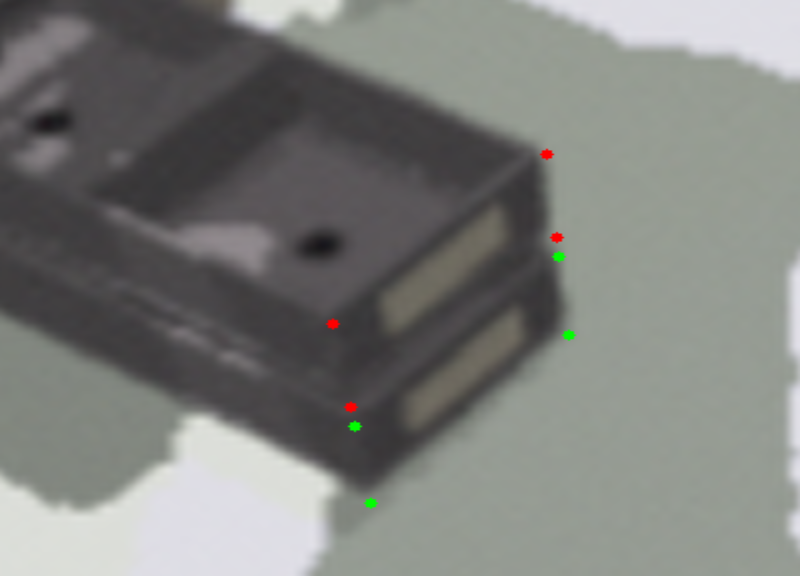

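Both trays show the same small offset from the projected corners, so they line up within about 1 mm. I'm setting the tray down.

>>> {"op": "arm_command", "data": {
  "moves": [
    {"x": 0, "y": 0, "z": -0.1, "turn": 0},
    {"x": 0, "y": 0, "z": -0.1, "turn": 0},
    {"x": 0, "y": 0, "z": -0.06, "turn": 0},
    {"x": 0, "y": 0, "z": 0, "turn": 0},
    {"x": 0, "y": 0, "z": 0, "turn": 0}
  ]
}}

```text
clock: 17.47
tcp_pos: [0.5735, 0.317, 0.0669]
eef_rot: [-0.06, 0.705, 0.06, 0.704]
wrist_force: [-0.1, -0.0, -1.8]
finger_gap: 0.0649
```

>>> {"op": "arm_command", "data": {
  "moves": [
    {"x": 0, "y": 0, "z": -0.04, "turn": 0},
    {"x": 0, "y": 0, "z": 0, "turn": 0},
    {"x": 0, "y": 0, "z": 0, "turn": 0}
  ]
}}

```text
clock: 17.72
tcp_pos: [0.5736, 0.3171, 0.0662]
eef_rot: [-0.06, 0.704, 0.06, 0.705]
wrist_force: [0.8, -0.5, -2.1]
finger_gap: 0.0649
```

>>> {"op": "arm_command", "data": {
  "moves": [
    {"x": 0, "y": 0, "z": -0.03, "turn": 0},
    {"x": 0, "y": 0, "z": 0, "turn": 0},
    {"x": 0, "y": 0, "z": 0, "turn": 0}
  ]
}}

```text
clock: 17.97
tcp_pos: [0.5736, 0.3172, 0.0661]
eef_rot: [-0.06, 0.704, 0.06, 0.705]
wrist_force: [-2.4, -1.2, 5.2]
finger_gap: 0.0648
```

A 5 N contact force shows the tray resting on the rim at the expected height. I'm releasing and retreating.

>>> {"op": "arm_command", "data": {
  "moves": [
    {"x": 0, "y": 0, "z": 0, "turn": 0},
    {"x": 0, "y": 0, "z": 0, "turn": 0},
    {"x": 0, "y": 0, "z": 0, "turn": 0},
    {"x": 0, "y": 0, "z": 0, "turn": 0},
    {"x": 0, "y": 0, "z": 0, "turn": 0}
  ],
  "claw": -0.9
}}

```text
clock: 18.38
tcp_pos: [0.5736, 0.3171, 0.0651]
eef_rot: [-0.06, 0.705, 0.06, 0.705]
wrist_force: [0.0, -0.3, -0.6]
finger_gap: 0.0831
```

>>> {"op": "arm_command", "data": {
  "moves": [
    {"x": 0, "y": 0, "z": 0.2, "turn": 0},
    {"x": 0, "y": 0, "z": 0.5, "turn": 0},
    {"x": 0, "y": 0, "z": 0.8, "turn": 0},
    {"x": 0, "y": 0, "z": 1, "turn": 0},
    {"x": 0, "y": 0, "z": 1, "turn": 0},
    {"x": 0, "y": 0, "z": 0.8, "turn": 0},
    {"x": 0, "y": 0, "z": 0.5, "turn": 0},
    {"x": 0, "y": 0, "z": 0.2, "turn": 0}
  ]
}}

```text
clock: 19.05
tcp_pos: [0.5746, 0.3178, 0.1944]
eef_rot: [-0.059, 0.703, 0.061, 0.706]
wrist_force: [0.2, -0.1, 0.0]
finger_gap: 0.0835
```

```bash
python3 look.py pics/w15.png
python3 - <<'E'
from h import *
from station import arm
s=arm.snapshot("scene"); cv2.imwrite("pics/s15.png",cv2.resize(s["frame"][130:310,160:380],None,fx=3.3,fy=3.3,interpolation=cv2.INTER_CUBIC))
E
```

```text
19.1 [0.5745 0.3177 0.1939] tray-yaw 9.77 ax [ 0.004  0.003 -1.   ] [0.9 0.4 1.1] 0.08324688451984036
[  28   47   79   81 4718] [65.8 87.4] [0.5225 0.1042 0.064 ]
[  23  137   75   72 3875] [ 58.3 172.8] [0.5947 0.0954 0.064 ]
```

View pics/s15.png

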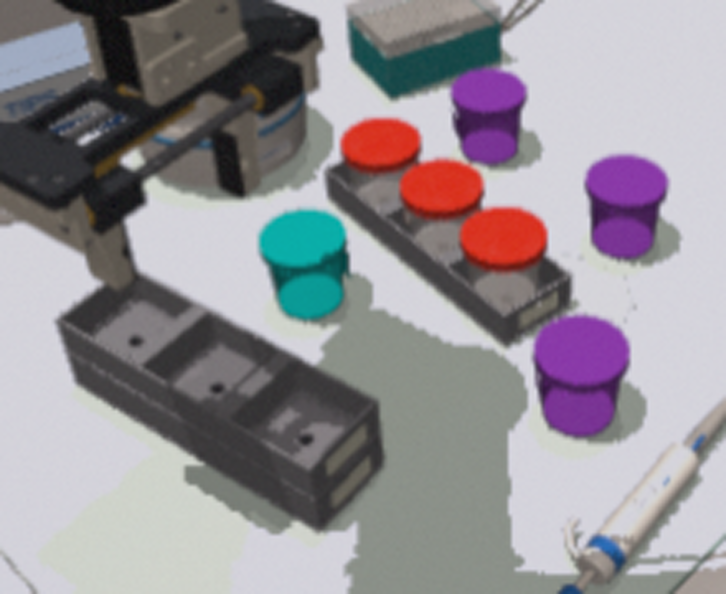

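View pics/w15.png

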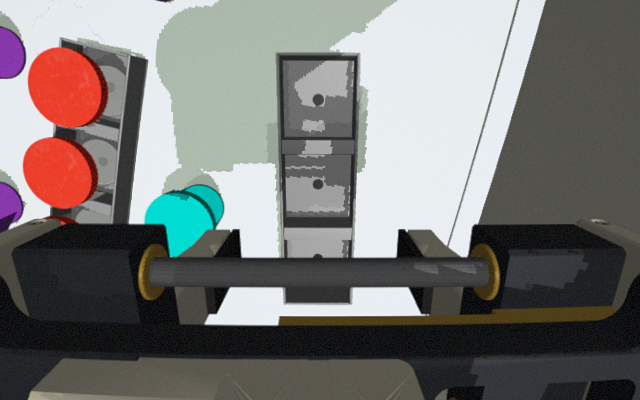

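The stack looks flush at both ends, and the dot rows of the upper tray are straight. I'll check it numerically, then pull clear for a top view.

>>> {"op": "arm_command", "data": {
  "moves": [
    {"x": -0.3, "y": -0.3, "z": 0.5, "turn": 0},
    {"x": -0.5, "y": -0.7, "z": 0.5, "turn": 0},
    {"x": -0.5, "y": -1, "z": 0, "turn": 0},
    {"x": -0.4, "y": -1, "z": 0, "turn": 0},
    {"x": 0, "y": -1, "z": 0, "turn": 0},
    {"x": 0, "y": -1, "z": 0, "turn": 0},
    {"x": 0, "y": -1, "z": 0, "turn": 0},
    {"x": 0, "y": -1, "z": 0, "turn": 0}
  ]
}}

```text
clock: 19.82
tcp_pos: [0.5302, 0.1407, 0.2143]
eef_rot: [-0.06, 0.705, 0.06, 0.704]
wrist_force: [0.4, -0.7, 0.2]
finger_gap: 0.0835
```

>>> {"op": "arm_command", "data": {
  "moves": [
    {"x": 0, "y": -1, "z": 0, "turn": 0},
    {"x": 0, "y": -1, "z": 0, "turn": 0},
    {"x": 0, "y": -1, "z": 0, "turn": 0},
    {"x": 0, "y": -1, "z": 0, "turn": 0},
    {"x": 0, "y": -1, "z": 0, "turn": 0},
    {"x": 0, "y": -1, "z": 0, "turn": 0},
    {"x": 0, "y": -1, "z": 0, "turn": 0},
    {"x": 0, "y": -1, "z": 0, "turn": 0}
  ]
}}

```text
clock: 20.48
tcp_pos: [0.5302, -0.0592, 0.2143]
eef_rot: [-0.06, 0.705, 0.06, 0.704]
wrist_force: [0.4, 0.1, -0.2]
finger_gap: 0.083
```

>>> {"op": "arm_command", "data": {
  "moves": [
    {"x": 0, "y": -1, "z": 0, "turn": 0},
    {"x": 0, "y": -1, "z": 0, "turn": 0},
    {"x": 0, "y": -1, "z": 0, "turn": 0},
    {"x": 0, "y": -1, "z": 0, "turn": 0},
    {"x": 0, "y": -0.7, "z": 0, "turn": 0},
    {"x": 0, "y": -0.3, "z": 0, "turn": 0},
    {"x": 0, "y": 0, "z": 0, "turn": 0},
    {"x": 0, "y": 0, "z": 0, "turn": 0}
  ]
}}

```text
clock: 21.15
tcp_pos: [0.5306, -0.1829, 0.2145]
eef_rot: [-0.06, 0.705, 0.06, 0.704]
wrist_force: [-1.1, 0.2, -0.3]
finger_gap: 0.0835
```

Run:
```python
from dots import *
from station import arm
s=arm.snapshot("scene"); t=arm.snapshot("top"); print(arm.read_state()["clock"],arm.read_state()["tcp_pos"])
f=lambda a,b:(int(round(160+a/3.3)),int(round(130+b/3.3)))
q,P=dots(s,[f(136,341),f(217,388),f(306,439)],0.035,3); v=P[0]-P[2]
print("scene upper",P.round(4).tolist(),np.degrees(np.arctan2(v[1],v[0])))
cv2.imwrite("pics/t16.png",cv2.resize(t["frame"][120:250,190:430],None,fx=3.3,fy=3.3,interpolation=cv2.INTER_CUBIC))
cv2.imwrite("pics/s16.png",cv2.resize(s["frame"][130:310,160:380],None,fx=3.3,fy=3.3,interpolation=cv2.INTER_CUBIC))
for s_,c,m in comps(redmask(t["frame"]),400): print("lid",c.round(1),toplane(t,[c],0.064)[0].round(4))
```

```text
21.25 [ 0.53090822 -0.18219021  0.21495149]
scene upper [[0.6511, 0.329, 0.035], [0.5759, 0.3159, 0.035], [0.5002, 0.3033, 0.035]] 9.6530585114485
lid [307.  198.9] [0.5208 0.0995 0.064 ]
```

View pics/t16.png

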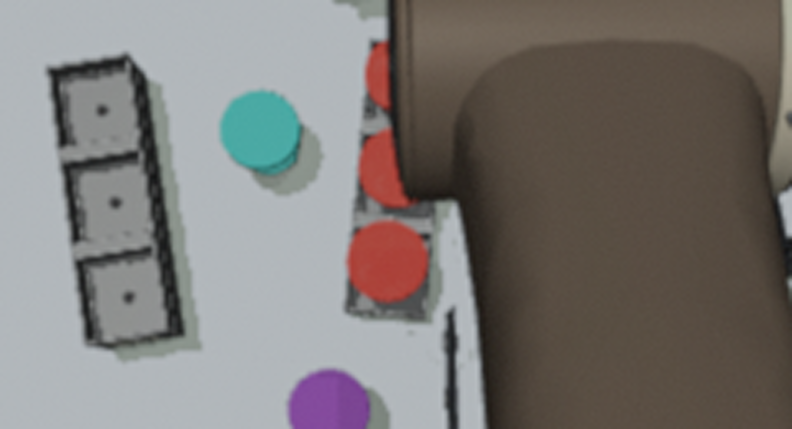

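View pics/s16.png

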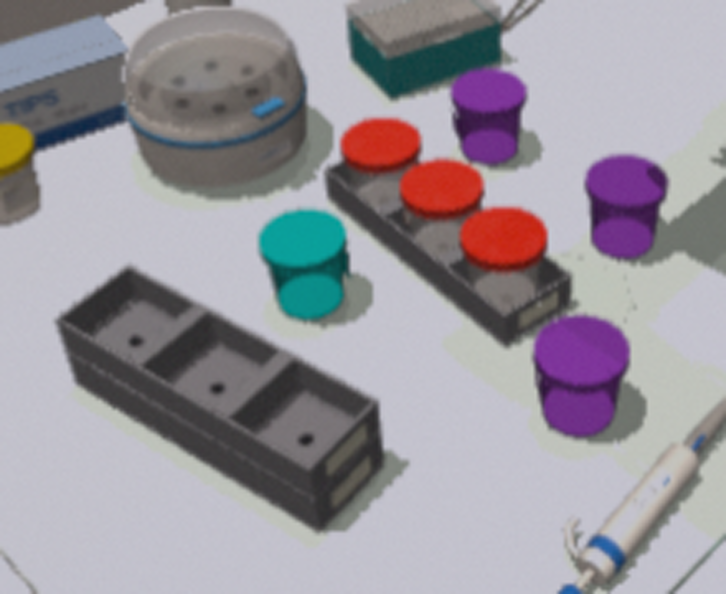

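The upper tray's dots are within about 0.5 mm of where the spare's were, and its yaw is 9.65° against 9.69°. The filled tray shows three upright cups and the robot is clear. Handing in.

Run:
```python
from station import arm
print(arm.job_done())
```

```text
the job is handed in; nothing more can be done
None
```

The job is done and handed in at about 21 s on the clock. I moved the single red-lidded cup into the free place of the two-cup tray, then stacked the emptied tray on the spare tray.

- **Filled tray:** The last views show three upright cups. The moved cup's lid is at about (0.521, 0.100), and in the scene view the two kept cups and the tray look unmoved.
- **Stack:** In the scene view, the upper tray's floor dots are within about 0.5 mm of the spare tray's own, and its yaw is 9.65° against 9.69°. The ends look flush.
- **Forces:** The contact force was about 5 N when the tray was set down, and the highest wrist reading I saw all run was about 5 N.
- **Disagreements:** The cameras differed by up to about 4 mm on the spare tray's position. I used roughly their average, then corrected it by comparing the two trays in the scene view. In the last top view the arm partly hid the two kept cups, so I checked them only in the scene view.

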